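# Fit the keyed lever on the splined stub shaft

## Robot

A 6-joint arm with a two-finger parallel gripper is mounted at the origin on the work surface; the furniture and walls round the work are solid. World frame = base frame: x ahead of the robot, y to its left, z up, the work surface at z = 0. Lengths are in m, angles in rad, forces in N, time in s.
With the tool pointing down it reaches from about 0.35 to 0.875 m from the base axis. Payload 4.2 kg.
Tool frame: the origin (TCP) lies midway between the tips of the shut fingers; the grasp point (between the pads) lies 19 mm behind it; z points along the fingers, y is the line along which they close (so a half turn about z gives the same grasp; the last joint's range is limited). The gripper opens to 85 mm and grips with 20 to 120 N. Pads are 22 mm wide; open, the fingers measure 114 mm over their backs; the gripper's body (76 mm by 85 mm) begins 54 mm behind the grasp point. The pads swing forward as they close: fully open they stand 13 mm farther back than shut.
Start: joints at [1.375, 0.385, 0.008, 0, -1.194, -0.259], TCP at [0.275, 0.561, 0.231] pointing down, gripper open.
Joint ranges: [-3.14, 3.14], [-1.21, 2.06], [-1.07, 1.41], [-3.16, 2.05], [-2.99, -0.16], [-3.1, 3.1]. Speed limits (rad/s): [2.79, 2.79, 3.14, 3.14, 3.14, 3.14].

## Interface

Orientations are given as a rotation vector (axis times angle).
In Python, from station import telemetry, eyes, job, spotter gives the robot as it stands.
- The arm moves only by the tool carry_out, never from a script. Its argument "series" is a list that holds one entry, the list of rows, each a list of 7 numbers: the turn, a rotation vector about the world's x, y, z in units of 5 degrees (1.0 is 5 degrees), then the shift along the world's x, y, z in units of 40 mm (1.0 is 40 mm), then the opening, from -1 (shut) to 1 (fully open), so that 0 is half open. In form: [[[rx, ry, rz, tx, ty, tz, claw], ...]]. A call has 1 to 10 rows; each row shifts and turns the commanded pose from where the row before left it; what a row does not reach is not made up. A row lasts 1/10 s, in which the tool goes at most 50 mm and 8.59 degrees, less where a joint would pass 70% of its speed; a pose out of reach is approached as far as the arm can. A call is refused whole if a number of a shift passes 1 or a number of a turn 1, either way. A call with a gripper value outside its range is refused whole. The fingers move at their own pace and stop on an object; "newtons" is the grip in N (left out, the last holds). Time passes only in rows, so rows that do not move let the fingers close. It gives the time, the measured TCP pose, the force, the opening and the grip force at its end, in the units of the state.
- telemetry.read_state(): the state, without advancing time (a new reading comes with each control period).
- eyes.camera(name): name is "scene" or "top" or "wrist"; returns a dict with "frame" (480x640x3 uint8, blue, green, red), "vertical_fov" (degrees; the focal length in pixels is half the picture's height over the tangent of half this angle, whatever the lens; pixels are square), "cx", "cy" (the principal point, pixels), "view" (4x4, takes a point from world to camera coordinates). Camera axes: x right, y up, looking along -z (the intrinsics and any distortion apply to the point x, -y, -z); pixel columns grow to the right and rows downward; lengths in m; the calibration is good to about 2 mm. The wrist camera is an equidistant fisheye: a pixel r from the principal point sees the ray r / f radians off the axis. A picture is of the moment at which its call begins. There is no depth.
- job.close_job(): hands the job in; it is judged then, once.
Trained networks look in the newest picture that a camera, given by its name, has taken for a name from the list of things; names that differ only in an ending like _2 or _b are one class to them, and where a whole thing is asked for, a point or a joint stands for the part that bears it (a point fixed in the world has none). Each returns a list of dicts, best first, with "p" (0 to 1); they miss things now and then, are a little off and sometimes report something else, mostly with a low value. They report only what shows in the picture. A call takes as long as a camera call. They do not tell look-alikes from the thing itself.
- spotter.silhouettes(camera, thing): "pixels" (480x640 bool, what is visible of it) and "box" ([left, top, right, bottom] in pixels, round what is visible of it).
The state is a dict: "time_s": time; "joint_pos": joint angles; "joint_vel": joint speeds; "effort": joint torques, N m; "tool_pos": TCP position; "ee_rot": TCP orientation; "ft_force": force on the tool from outside, world axes, zero at the start; "moment": the same for the moment, N m; "width": finger opening in m; "finger_force": force on a finger pad.
Only numpy, scipy, OpenCV 4.12 (cv2) and the standard library are available. Lean on these libraries where they do the work, as an engineer would, in place of code of your own. Each camera call takes 0.05 s, during which the arm holds its last target. There are 200 camera calls.

## Task

Fit the yellow lever onto the splined stub shaft on the bearing stand: take it by its arm, turn it so that the keyway in its bore lines up with the red key beside the shaft, and lower it on, held all the way over the shaft's tip and not dropped. It must end flat and fully home on the steel shoulder, let go. Leave the blue lever, whose plain bore is too small, where it lies.

Things in the scene. Friction and masses are not known exactly. Their poses are not given: they have to be found in the camera images.
- yellow_lever_grip (a point): middle of the arm of the yellow steel lever (loose, 0.25 kg, lying flat); x along the arm from bore to end boss, z up. Arm: straight bar 18 mm wide (y), free to grasp 45 to 130 mm from the bore axis; its underside is 8 mm, this point 17 mm and its top 26 mm above the lever's underside. Bore axis: 65 mm from here along -x.
- yellow_lever_bore (a point): centre of the yellow lever's bore at the lever's underside; x along the arm, z up. Hub 72 mm across, 26 mm thick; round through bore 36 mm wide with a keyway 22 mm wide that opens toward the arm (+x) to 31 mm from the bore axis. End boss (26 mm across, 26 mm thick) 145 mm from here along +x.
- blue_lever_bore (a point): centre of the bore, at the underside, of the blue lever: same outer form as the yellow one, x along its arm, but a plain 18 mm bore without keyway. It does not fit and stays where it is.
- shaft_seat (a point): the shaft's axis at the steel shoulder (80 mm wide, 45 mm above table) of the fixed green stand (base 120x110 mm); z up. Shaft 30 mm over its splines, tapering from 18 mm up to a 12 mm tip 36 mm up. Red key pin, 13 mm thick, 28 mm high, tapered, 20 mm off the axis along +x, red line beyond: the lever fits with its arm along this +x, 4 mm and 12 degrees of play each way, underside on the shoulder.
Things that resemble listed ones, but are neither listed nor needed, are in the scene too. Of the things shaped like the part that bears yellow_lever_grip, the yellow one is meant.

How it is judged:
By the outcome, as a careful person would: the job done as asked, in the order asked, and still so for the second after the job is handed in, with the robot touching nothing.
It also fails if it takes over 43 s, if anything falls off the work surface, if the arm or the gripper's body presses on something with over 40 N, if the wrist force passes 120 N, or if a joint passes its speed limit or range.

## Working session

There is one attempt and no reset: what is moved stays moved. The work goes in short steps, Python scripts to look and compute and a tool call to move; the robot and the scene stay as the last step left them, time stands still between calls to the robot, and variables do not carry over. Pictures are saved under pics/ and viewed, at most 10 in all, crops included, and the job is handed in when it is done.

Besides the shell and the picture viewer there is one more tool, called as name(argument=value, ...), one argument or row to a line, values as JSON. carry_out: Moves the arm, as the interface text tells. Its arguments: {"type":"object","properties":{"series":{"type":"array"},"newtons":{"type":"number"}},"required":["series"]}

```bash
mkdir -p pics; python3 - <<'E'
from station import telemetry, eyes, job, spotter
import cv2, numpy as np
s=telemetry.read_state()
print({k:np.round(v,3).tolist() for k,v in s.items()})
ims=[]
for c in("top","scene"):
    d=eyes.camera(c); cv2.imwrite(f'pics/{c}0.png',d["frame"])
    print(c,d["vertical_fov"],d["cx"],d["cy"],np.round(d["view"],4).tolist(),[k for k in d])
    for t in("yellow_lever_grip","blue_lever_bore","shaft_seat"):
        for r in spotter.silhouettes(c,t):
            m=r["pixels"]; print(t,round(r["p"],2),r["box"],d["frame"][m].mean(0).round())
E
```

```text
{'time_s': 0.0, 'joint_pos': [1.375, 0.386, 0.007, -0.0, -1.194, -0.259], 'joint_vel': [0.0, -0.0, -0.0, 0.002, -0.0, 0.001], 'effort': [0.0, -39.229, 18.84, 4.186, -0.005, 0.0], 'tool_pos': [0.274, 0.561, 0.23], 'ee_rot': [3.059, -0.708, -0.001], 'ft_force': [-0.357, 0.177, -0.665], 'moment': [0.017, -0.033, -0.005], 'finger_force': 0.0, 'width': 0.085}
top 52.51217315335073 315.96057845267865 246.1678484297231 [[-0.0259, -0.9996, 0.0111, -0.0244], [0.9985, -0.0254, 0.048, -0.3851], [-0.0477, 0.0124, 0.9988, -1.0946], [0.0, 0.0, 0.0, 1.0]] ['frame', 'vertical_fov', 'cx', 'cy', 'view']
yellow_lever_grip 0.87 [304.3, 144.7, 339.8, 236.7] [ 12. 104. 146.]
blue_lever_bore 0.91 [402.1, 139.0, 431.3, 223.2] [78. 46. 22.]
shaft_seat 0.89 [183.3, 157.4, 248.5, 226.1] [77. 83. 83.]
scene 56.94169461987576 319.47167204807914 237.90683961854825 [[0.8731, -0.4872, -0.0191, -0.3538], [0.3446, 0.5888, 0.7311, -0.1694], [-0.345, -0.6449, 0.682, -0.7848], [0.0, 0.0, 0.0, 1.0]] ['frame', 'vertical_fov', 'cx', 'cy', 'view']
yellow_lever_grip 0.96 [332.7, 217.4, 406.6, 274.1] [ 37.  90. 115.]
yellow_lever_grip 0.7 [199.6, 178.6, 233.5, 240.7] [ 32.  67. 123.]
blue_lever_bore 0.78 [403.4, 290.2, 496.3, 350.7] [80. 50. 29.]
shaft_seat 0.62 [295.1, 160.6, 344.9, 201.6] [65. 69. 65.]
```

View pics/top0.png

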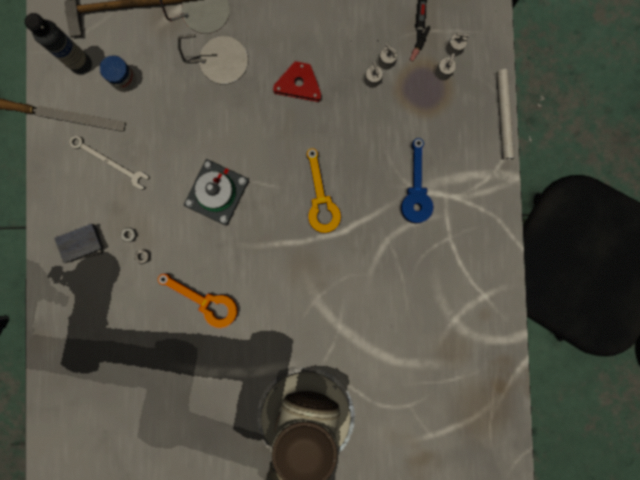

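View pics/scene0.png

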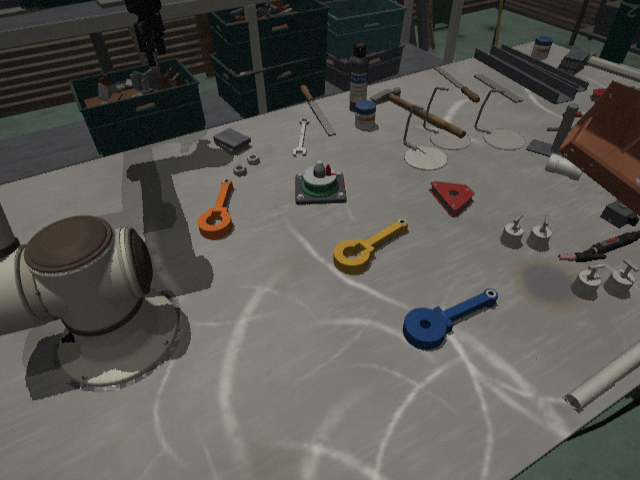

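The candidates are the yellow lever (top view, hub 324,214), the orange look-alike (hub 220,309) and the blue lever (hub 417,206). The yellow one fits the description: yellow, with a keyway that opens toward its arm. The stand is at (215,190) with its red key up and to the right. I'll confirm with one crop and measure.

```bash
cat > h.py <<'E'
from station import telemetry, eyes, job, spotter
import cv2, numpy as np
from scipy.optimize import minimize
def project(d,P,fish=False):
    P=np.atleast_2d(P); V=d["view"]; c=P@V[:3,:3].T+V[:3,3]
    f=240/np.tan(np.radians(d["vertical_fov"])/2); x,y,z=c[:,0],-c[:,1],-c[:,2]
    if fish:
        r=np.hypot(x,y)+1e-12; k=f*np.arctan2(r,z)/r; return np.c_[d["cx"]+k*x,d["cy"]+k*y]
    return np.c_[d["cx"]+f*x/z,d["cy"]+f*y/z]
def unproject(d,uv,z0,fish=False):
    uv=np.atleast_2d(uv).astype(float); V=d["view"]; f=240/np.tan(np.radians(d["vertical_fov"])/2)
    a=(uv-[d["cx"],d["cy"]])/f
    if fish:
        t=np.linalg.norm(a,axis=1,keepdims=True)+1e-12; ray=np.c_[a[:,:1]/t*np.sin(t),-a[:,1:]/t*np.sin(t),-np.cos(t)]
    else: ray=np.c_[a[:,0],-a[:,1],-np.ones(len(a))]
    R=V[:3,:3]; o=-R.T@V[:3,3]; w=ray@R; return (o+w*((z0-o[2])/w[:,2])[:,None])
an=np.linspace(0,2*np.pi,60)
circ=lambda cx,r:np.c_[cx+r*np.cos(an),r*np.sin(an)]
box=lambda a,b,h:np.array([[a,-h],[b,-h],[b,h],[a,h]])
def place(p,P,z): c,s=np.cos(p[2]),np.sin(p[2]); return np.c_[P@np.array([[c,s],[-s,c]])+p[:2],np.full(len(P),z)]
S=4
def render(d,p,zb,fish,roi):
    x0,y0,x1,y1=roi; m=np.zeros(((y1-y0)*S,(x1-x0)*S),np.uint8)
    q=lambda P,z:((project(d,place(p,P,z),fish)-[x0,y0]+.5)*S*16).round().astype(np.int32)
    for P,lo in((circ(0,.036),0),(circ(.145,.013),0),(box(.03,.14,.009),.008)):
        h=cv2.convexHull(np.vstack([q(P,zb+lo),q(P,zb+.026)])); cv2.fillConvexPoly(m,h,1,shift=4)
    hole=np.ones_like(m)
    for z in(zb,zb+.026):
        t=np.zeros_like(m)
        for P in(circ(0,.018),box(0,.031,.011)): cv2.fillConvexPoly(t,q(P,z),1,shift=4)
        hole&=t
    return cv2.resize((m&~hole&1).astype(np.float32),None,fx=1/S,fy=1/S,interpolation=cv2.INTER_AREA)
def fit(d,mask,p0,zb,fish=False):
    ys,xs=np.nonzero(mask); roi=(max(xs.min()-15,0),max(ys.min()-15,0),min(xs.max()+15,640),min(ys.max()+15,480))
    M=mask[roi[1]:roi[3],roi[0]:roi[2]].astype(np.float32); sc=np.array([.01,.01,.1])
    f=lambda v:np.abs(render(d,p0+v*sc,zb,fish,roi)-M).sum()
    r=minimize(f,np.zeros(3),method="Nelder-Mead",options=dict(initial_simplex=np.vstack([np.zeros(3),np.eye(3)]),xatol=.005,fatol=.1))
    return p0+r.x*sc,r.fun/M.sum()
def yellow(im,box):
    h=cv2.cvtColor(im,cv2.COLOR_BGR2HSV); m=((h[...,0]>17)&(h[...,0]<36)&(h[...,1]>120)&(h[...,2]>40))
    b=np.zeros_like(m); l,t,r,o=[int(v) for v in box]; b[max(t-8,0):o+8,max(l-8,0):r+8]=1; m&=b
    n,L,st,_=cv2.connectedComponentsWithStats(m.astype(np.uint8)); return L==1+st[1:,4].argmax()
def red(im,box):
    h=cv2.cvtColor(im,cv2.COLOR_BGR2HSV); m=((h[...,0]<8)|(h[...,0]>172))&(h[...,1]>130)&(h[...,2]>50)
    b=np.zeros_like(m); l,t,r,o=[int(v) for v in box]; b[t:o,l:r]=1; return m&b
E
python3 - <<'E'
from h import *
d=eyes.camera("top"); im=d["frame"]
r=spotter.silhouettes("top","yellow_lever_grip")[0]; m=yellow(im,r["box"])
hub=unproject(d,[324,214],.02)[0]; end=unproject(d,[312,154],.02)[0]; v=end-hub
p,e=fit(d,m,np.array([hub[0],hub[1],np.arctan2(v[1],v[0])]),0.)
print("init",hub,end,"fit",p.round(4),np.degrees(p[2]),e)
s=spotter.silhouettes("top","shaft_seat")[0]; k=red(im,s["box"])
ys,xs=np.nonzero(k); print("red px",list(zip(xs,ys)))
g=im[155:230,180:252]; 
A=cv2.resize(g,None,fx=8,fy=8,interpolation=cv2.INTER_CUBIC)[:590,:390]; l=im[140:240,290:356]; B=cv2.resize(l,None,fx=5.9,fy=5.9)[:590]
A=cv2.resize(g,(400,416))
B=cv2.resize(l,(300,416))
cv2.imwrite("pics/crop1.png",np.hstack([A,B]))
# base fit: box minAreaRect
print("seat box centre at z=0",unproject(d,[(s["box"][0]+s["box"][2])/2,(s["box"][1]+s["box"][3])/2],.01))
E
```

```text
init [ 0.45592722 -0.05413497  0.02      ] [ 0.59320341 -0.03057614  0.02      ] fit [ 0.4559 -0.0541  0.17  ] 9.738025981975115 1.0
red px [(np.int64(226), np.int64(168)), (np.int64(225), np.int64(169)), (np.int64(226), np.int64(169)), (np.int64(227), np.int64(169)), (np.int64(224), np.int64(170)), (np.int64(225), np.int64(170)), (np.int64(226), np.int64(170)), (np.int64(227), np.int64(170)), (np.int64(228), np.int64(170)), (np.int64(224), np.int64(171)), (np.int64(225), np.int64(171)), (np.int64(226), np.int64(171)), (np.int64(227), np.int64(171)), (np.int64(228), np.int64(171)), (np.int64(223), np.int64(172)), (np.int64(224), np.int64(172)), (np.int64(225), np.int64(172)), (np.int64(226), np.int64(172)), (np.int64(227), np.int64(172)), (np.int64(220), np.int64(173)), (np.int64(224), np.int64(173)), (np.int64(225), np.int64(173)), (np.int64(226), np.int64(173)), (np.int64(227), np.int64(173)), (np.int64(219), np.int64(174)), (np.int64(220), np.int64(174)), (np.int64(221), np.int64(174)), (np.int64(226), np.int64(174)), (np.int64(219), np.int64(175)), (np.int64(220), np.int64(175)), (np.int64(221), np.int64(175)), (np.int64(218), np.int64(176)), (np.int64(219), np.int64(176)), (np.int64(220), np.int64(176)), (np.int64(217), np.int64(177)), (np.int64(218), np.int64(177)), (np.int64(219), np.int64(177)), (np.int64(220), np.int64(177)), (np.int64(215), np.int64(178)), (np.int64(216), np.int64(178)), (np.int64(217), np.int64(178)), (np.int64(218), np.int64(178)), (np.int64(219), np.int64(178)), (np.int64(214), np.int64(179)), (np.int64(215), np.int64(179)), (np.int64(214), np.int64(180)), (np.int64(215), np.int64(180)), (np.int64(215), np.int64(181))]
seat box centre at z=0 [[0.51491509 0.1874704  0.01      ]]
```

View pics/crop1.png

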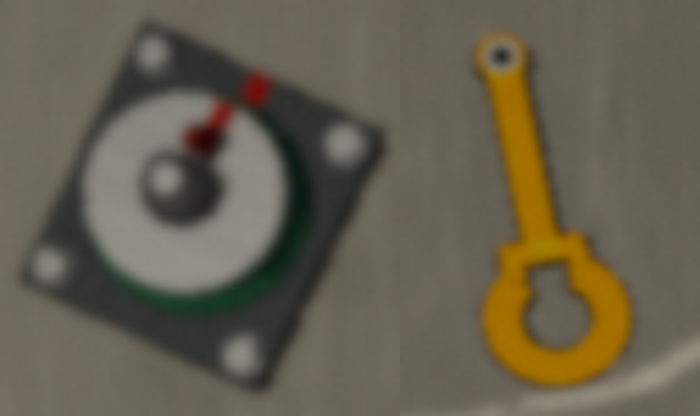

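The crop shows the yellow lever with its keyway toward the arm, and the stand with the red key pin and red line pointing up and right from the shaft. So the yellow one is confirmed. The fit degenerated, so I'll fix that and then move over.

```bash
python3 - <<'E'
from h import *
d=eyes.camera("top"); im=d["frame"]
r=spotter.silhouettes("top","yellow_lever_grip")[0]; m=yellow(im,r["box"])
p0=np.array([.456,-.054,.17]); ys,xs=np.nonzero(m); print(m.sum(),xs.min(),xs.max(),ys.min(),ys.max())
print(project(d,place(p0,np.array([[0,0],[.145,0]]),.02)))
roi=(xs.min()-15,ys.min()-15,xs.max()+15,ys.max()+15); R=render(d,p0,0.,False,roi); print(R.sum(),R.shape,R.max())
print(im[190:200,318:322].reshape(-1,3)[::8], im[214,310:316])
E
```

```text
18 202 205 300 304
[[323.93931742 213.96933988]
 [311.44758967 151.52191767]]
0.0 (34, 33) 0.0
[[  0 113 164]
 [  0 111 162]
 [  0 111 163]
 [  0 111 160]
 [  0 116 160]] [[  0 111 161]
 [  0 112 164]
 [  0 113 165]
 [  0 112 164]
 [  0 111 163]
 [  0 106 155]]
```

The detector returned the orange look-alike first that time. I'll fix the region to the yellow one.

```bash
sed -i 's/(box(.03,.14,.009),.008))/(box(.03,.14,.009),.008),(box(.015,.037,.0185),0))/' h.py; python3 - <<'E'
from h import *
d=eyes.camera("top"); im=d["frame"]
m=yellow(im,(304,144,342,238)); p,e=fit(d,m,np.array([.456,-.054,.17]),0.); print("lever",p.round(4),np.degrees(p[2]).round(1),round(e,3))
c,s=np.cos(p[2]),np.sin(p[2]); print("grip",(p[:2]+.065*np.array([c,s])).round(4))
# stand: bright shoulder disc + red line
g=im[155:230,180:252]; h=cv2.cvtColor(g,cv2.COLOR_BGR2HSV); w=((h[...,2]>110)&(h[...,1]<60)).astype(np.uint8)
n,L,st,_=cv2.connectedComponentsWithStats(w); b=(L==1+st[1:,4].argmax()).astype(np.uint8)
C=max(cv2.findContours(b,cv2.RETR_EXTERNAL,cv2.CHAIN_APPROX_NONE)[0],key=cv2.contourArea)
el=cv2.fitEllipse(cv2.convexHull(C)); print(el); cc=np.array(el[0])+[180,155]
sc=unproject(d,cc,.045)[0]; print("seat",sc)
k=red(im,(180,155,252,230)); ys,xs=np.nonzero(k); far=ys<=174
for nm,q in(("line base",far&(xs>=223)),("line shoulder",(ys>174)|(xs<222))):
    q0=np.array([xs[q].mean(),ys[q].mean()]); 
    for z in(.012,.045):
        v=unproject(d,q0,z)[0]-sc; print(nm,z,np.degrees(np.arctan2(v[1],v[0])).round(1),np.hypot(*v[:2]).round(4))
E
```

```text
lever [ 0.4518 -0.0541  0.1661] 9.5 0.184
grip [ 0.5159 -0.0434]
((32.5281867980957, 34.354122161865234), (34.71749496459961, 35.02826690673828), 73.60235595703125)
seat [0.51364792 0.19072838 0.045     ]
line base 0.012 -26.9 0.0531
line base 0.045 -36.2 0.0502
line shoulder 0.012 -10.1 0.0344
line shoulder 0.045 -24.0 0.03
```

carry_out(
  series=[
    [[0,0,0.444,0.378,-0.944,0,1],[0,0,0.444,0.378,-0.944,0,1],[0,0,0.444,0.378,-0.944,0,1],[0,0,0.444,0.378,-0.944,0,1],[0,0,0.444,0.378,-0.944,0,1],[0,0,0.444,0.378,-0.944,0,1],[0,0,0.444,0.378,-0.944,0,1],[0,0,0.444,0.378,-0.944,0,1],[0,0,0,0,0,0,1]],
  ],
)

```text
time_s: 1.6
tool_pos: [0.396, 0.2558, 0.2316]
ee_rot: [3.133, -0.234, -0.0]
ft_force: [-0.4, 0.4, 0.6]
width: 0.0851
finger_force: 0.0
```

```bash
python3 - <<'E'
from h import *
d=eyes.camera("wrist"); print(d["vertical_fov"],d["cx"],d["cy"]); cv2.imwrite("pics/w1.png",d["frame"])
np.save("w1.npy",dict(d),allow_pickle=True)
for s in spotter.silhouettes("wrist","shaft_seat"): print(s["p"],s["box"])
print("seat expected",project(d,[[.5136,.1907,.045],[.5136,.1907,.081]],True),"lever",project(d,place(np.array([.4518,-.0541,.166]),np.array([[0,0],[.145,0]]),.026),True))
E
```

```text
65.70646984690485 316.5696421415519 237.56844069974176
0.64 [293.1, 2.6, 434.6, 150.5]
seat expected [[368.90214485  69.44356471]
 [375.26118729  64.04883424]] lever [[583.76957329 121.51681099]
 [552.56046638  -5.52932255]]
```

View pics/w1.png

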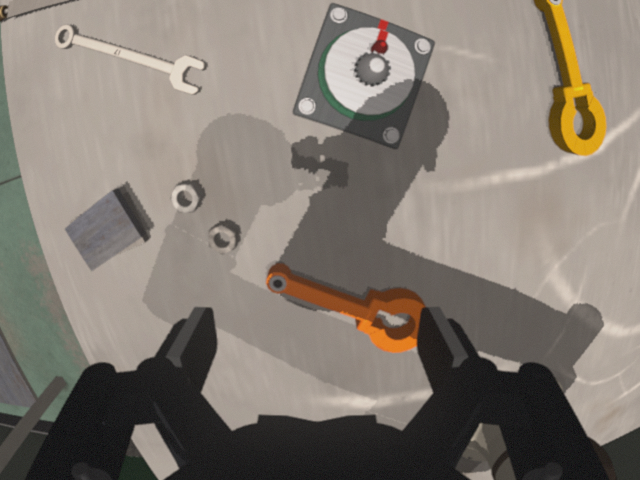

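The wrist view shows the stand's disc centred near (369,70), as predicted, with the key and red line pointing up to (385,27). The yellow lever's hub is at (578,122), and the orange look-alike lies at (390,320). I'll continue to the lever.

carry_out(
  series=[
    [[0,0,0.444,0.378,-0.944,0,1],[0,0,0.444,0.378,-0.944,0,1],[0,0,0.444,0.378,-0.944,0,1],[0,0,0.444,0.378,-0.944,0,1],[0,0,0.444,0.378,-0.944,0,1],[0,0,0.444,0.378,-0.944,0,1],[0,0,0.444,0.2,-0.9,0,1],[0,0,0.444,0,0,0,1],[0,0,0,0,0,0,1]],
  ],
)

```text
time_s: 2.6
tool_pos: [0.4947, -0.0031, 0.2311]
ee_rot: [-3.131, -0.258, 0.0]
ft_force: [0.1, 0.1, 0.3]
width: 0.0852
finger_force: 0.0
```

```bash
python3 - <<'E'
from h import *
d=eyes.camera("wrist"); cv2.imwrite("pics/w2.png",d["frame"])
S0=np.array([.5136,.1907])
w=np.load("w1.npy",allow_pickle=True).item()
sc=np.array([[338,15],[423,46],[307,106],[391,135]]); q=unproject(w,sc,.012,True)[:,:2]; print("screws mean",q.mean(0)); e=(q[1]-q[3])+(q[0]-q[2]); print("edge dir",np.degrees(np.arctan2(e[1],e[0])), np.degrees(np.arctan2(*( (q[1]-q[0])+(q[3]-q[2]))[::-1])),np.linalg.norm(q[1]-q[3]),np.linalg.norm(q[1]-q[0]))
k=red(w["frame"],(290,0,440,160)); n,L,st,cen=cv2.connectedComponentsWithStats(k.astype(np.uint8)); print(st[1:],cen[1:])
for u,z in(([385,27],.045),([385,27],.012),([380,46],.073)):
    v=unproject(w,u,z,True)[0,:2]-S0; print(u,z,np.degrees(np.arctan2(v[1],v[0])),np.hypot(*v))
c=np.array([369.,70.]); 
h=cv2.cvtColor(w["frame"],cv2.COLOR_BGR2HSV)
for x in(d,w):
  im=x["frame"]; p0=np.array([.4518,-.0541,.166]); uv=project(x,place(p0,np.array([[-.04,-.04],[.16,.04],[-.04,.04],[.16,-.04]]),.013),True)
  b=(*np.maximum(uv.min(0),0),*uv.max(0)); m=yellow(im,b); print("mask",m.sum(),b,fit(x,m,p0,0.,True))
E
```

```text
screws mean [0.51290414 0.18929646]
edge dir -26.895339115521658 -116.63524762796766 0.09664823085281424 0.08761725081000628
[[372  20  16  32 277]] [[381.26714801  37.16245487]]
[385, 27] 0.045 -28.225369059759977 0.04260262632805265
[385, 27] 0.012 -31.37489524056512 0.05245357868174021
[380, 46] 0.073 -25.631180588153423 0.017305182322644875
mask 5661 (np.float64(318.05370746623004), np.float64(88.95179825267797), np.float64(400.9837950433904), np.float64(282.5376973455127)) (array([ 0.44913105, -0.05510512,  0.16362282]), np.float64(0.1438239710298534))
mask 4800 (np.float64(514.0470140584655), np.float64(0.0), np.float64(604.4528835746448), np.float64(161.94292646908133)) (array([ 0.45008681, -0.05558114,  0.153747  ]), np.float64(0.08690104166666666))
```

View pics/w2.png

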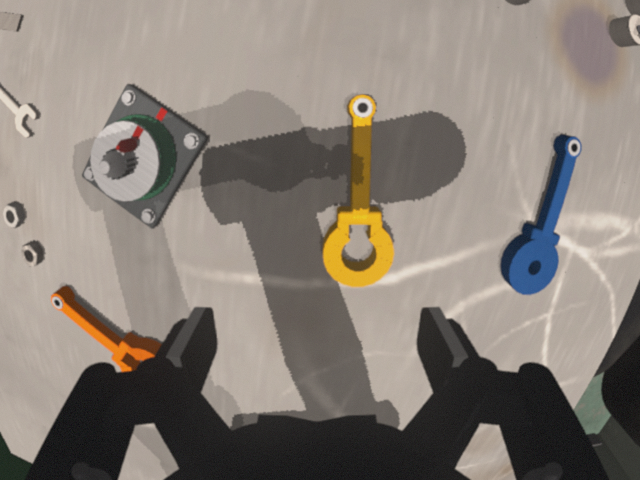

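The wrist view shows the yellow lever's hub at (359,256) and its boss at (362,107), already squared to the fingers, with the stand at left. Lever: bore (0.4495,-0.0553), 9.4°. Stand: (0.513,0.190), key at about -26.9°. I'll descend on the arm 58 mm from the bore.

carry_out(
  series=[
    [[0,0,0,0.15,-0.5,-0.9,1],[0,0,0,0.15,-0.555,-1,1],[0,0,0,0,0,-1,1],[0,0,0,0,0,-1,1],[0,0,0,0,0,-0.8,0.4],[0,0,0,0,0,-0.5,0.2],[0,0,0,0,0,-0.3,0],[0,0,0,0,0,0,0]],
  ],
  newtons=60,
)

```text
time_s: 3.45
tool_pos: [0.5056, -0.0445, 0.01]
ee_rot: [3.13, 0.261, -0.005]
ft_force: [-0.3, 0.1, -0.4]
width: 0.0429
finger_force: 0.0
```

```bash
python3 - <<'E'
from h import *
d=eyes.camera("wrist"); cv2.imwrite("pics/w3.png",d["frame"])
p0=np.array([.4495,-.0553,.163]); uv=project(d,place(p0,np.array([[-.04,-.04],[.16,.04],[-.04,.04],[.16,-.04]]),.013),True)
b=(*np.maximum(uv.min(0),0),*uv.max(0)); m=yellow(d["frame"],b); print("mask",m.sum(),b,fit(d,m,p0,0.,True))
E
```

```text
mask 19521 (np.float64(211.02893400014938), np.float64(68.21259827295634), np.float64(423.83993024826185), np.float64(451.6445654849815)) (array([ 0.44882006, -0.05501046,  0.16515143]), np.float64(0.3891994518723426))
```

View pics/w3.png

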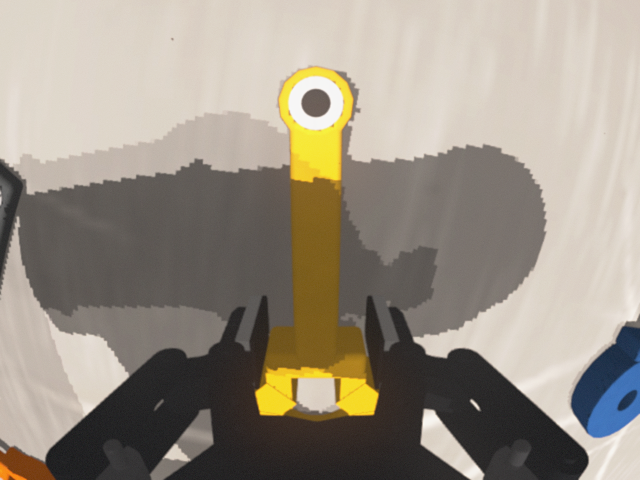

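The arm is centred between the fingers at column 316. The keyway block's edge, at row 330, seems close to the pads, so I'll check that clearance.

```bash
python3 - <<'E'
from h import *
d=eyes.camera("wrist"); u=np.array([np.cos(.163),np.sin(.163)])
b=np.array([.4495,-.0553])
for uv,z in(([315,328],.026),([315,103],.026),([265,297],.03),([265,297],.015)): 
    w=unproject(d,uv,z,True)[0,:2]-b; print(uv,z,w@u,w@[-u[1],u[0]])
s=telemetry.read_state(); print(s["tool_pos"],(np.array(s["tool_pos"][:2])-b)@u,(np.array(s["tool_pos"][:2])-b)@[-u[1],u[0]])
E
```

```text
[315, 328] 0.026 0.058903856559916645 0.00047405337832339897
[315, 103] 0.026 0.14572841215460217 0.000651139573031638
[265, 297] 0.03 0.07519349862441806 0.019460684449274054
[265, 297] 0.015 0.06719463123474215 0.021792708671472386
[ 0.50708998 -0.04462852  0.0120173 ] 0.0585583718054319 0.0011843709265713168
```

```bash
python3 - <<'E'
from h import *
d=eyes.camera("wrist"); p=np.array([.4495,-.0553,.163])
for x in(.031,.037,.045,.0585,.145):
  for z in(.0,.026): print(x,z,project(d,place(p,np.array([[x,.009],[x,-.009]]),z),True).round().tolist())
V=d["view"]; print("cam",-V[:3,:3].T@V[:3,3], V[2,:3], telemetry.read_state()["tool_pos"])
im=d["frame"]; print(im[300:420:6,316].tolist())
E
```

```text
0.031 0.0 [[298.0, 346.0], [334.0, 346.0]]
0.031 0.026 [[296.0, 379.0], [336.0, 379.0]]
0.037 0.0 [[298.0, 337.0], [334.0, 337.0]]
0.037 0.026 [[295.0, 369.0], [336.0, 369.0]]
0.045 0.0 [[297.0, 323.0], [334.0, 323.0]]
0.045 0.026 [[295.0, 355.0], [337.0, 355.0]]
0.0585 0.0 [[297.0, 299.0], [335.0, 299.0]]
0.0585 0.026 [[294.0, 329.0], [338.0, 329.0]]
0.145 0.0 [[294.0, 108.0], [338.0, 109.0]]
0.145 0.026 [[290.0, 107.0], [343.0, 107.0]]
cam [ 0.58935501 -0.03233124  0.15515331] [0.31643172 0.05332209 0.94711547] [ 0.50732669 -0.04473187  0.01245627]
[[27, 90, 120], [25, 90, 120], [29, 93, 123], [30, 91, 123], [31, 94, 124], [28, 92, 124], [30, 93, 123], [30, 92, 122], [28, 93, 122], [31, 93, 125], [28, 93, 123], [27, 95, 129], [42, 222, 247], [174, 205, 227], [193, 208, 219], [193, 208, 219], [192, 205, 218], [193, 206, 217], [193, 206, 218], [60, 85, 104]]
```

The geometry is consistent: the block's front face spans rows 323–355, so its edge is about 43 mm from the bore, clear of the pads at 47 mm. I'll shift 3 mm outward, lower, and close.

carry_out(
  series=[
    [[0,0,0,0.08,-0.02,-0.1,0],[0,0,0,0,0,-0.08,0],[0,0,0,0,0,0,-0.4],[0,0,0,0,0,0,-0.8],[0,0,0,0,0,0,-1],[0,0,0,0,0,0,-1],[0,0,0,0,0,0,-1],[0,0,0,0,0,0,-1]],
  ],
  newtons=80,
)

```text
time_s: 4.4
tool_pos: [0.5096, -0.0461, 0.0046]
ee_rot: [-3.131, -0.259, -0.001]
ft_force: [-1.7, 1.0, 5.7]
width: 0.0166
finger_force: 79.1
```

carry_out(
  series=[
    [[0,0,0,0,0,0.3,-1],[0,0,0,0,0,0.7,-1],[0,0,0,0,0,0.9,-1],[0,0,0,0,0,0.9,-1],[0,0,0,0,0,0.9,-1],[0,0,0,0,0,0,-1]],
  ],
)

```text
time_s: 5.0
tool_pos: [0.5125, -0.046, 0.1575]
ee_rot: [-3.13, -0.261, -0.018]
ft_force: [1.4, -0.5, -2.6]
width: 0.0162
finger_force: 78.6
```

carry_out(
  series=[
    [[0,0,-0.8,0.16,0.58,0,-1],[0,0,-0.8,0.16,0.58,0,-1],[0,0,-0.8,0.16,0.58,0,-1],[0,0,-0.8,0.16,0.58,0,-1],[0,0,-0.8,0.16,0.58,0,-1],[0,0,-0.8,0.16,0.58,0,-1],[0,0,-0.8,0.16,0.58,0,-1],[0,0,-0.8,0.16,0.58,0,-1],[0,0,-0.86,0.16,0.575,0,-1],[0,0,0,0,0,0,-1]],
  ],
)

```text
time_s: 6.0
tool_pos: [0.567, 0.1645, 0.1504]
ee_rot: [3.056, -0.727, -0.002]
ft_force: [-0.1, 0.4, -3.4]
width: 0.0161
finger_force: 78.7
```

```bash
python3 - <<'E'
from h import *
s=telemetry.read_state(); print(np.round(s["tool_pos"],4),np.round(s["ee_rot"],3),s["width"])
d=eyes.camera("wrist"); sc=eyes.camera("scene"); t=eyes.camera("top")
np.save("w4.npy",d,allow_pickle=True)
a=cv2.resize(d["frame"],(480,360)); g=cv2.resize(sc["frame"][130:230,260:380],(320,267))
k=cv2.resize(t["frame"][140:240,160:280],(320,267)); R=np.zeros((534,800,3),np.uint8); R[:360,:480]=a; R[:267,480:]=g; R[267:,480:]=k; cv2.imwrite("pics/w4.png",R)
E
```

```text
[0.567  0.1645 0.1504] [ 3.056e+00 -7.270e-01 -2.000e-03] 0.01605812276293904
```

View pics/w4.png

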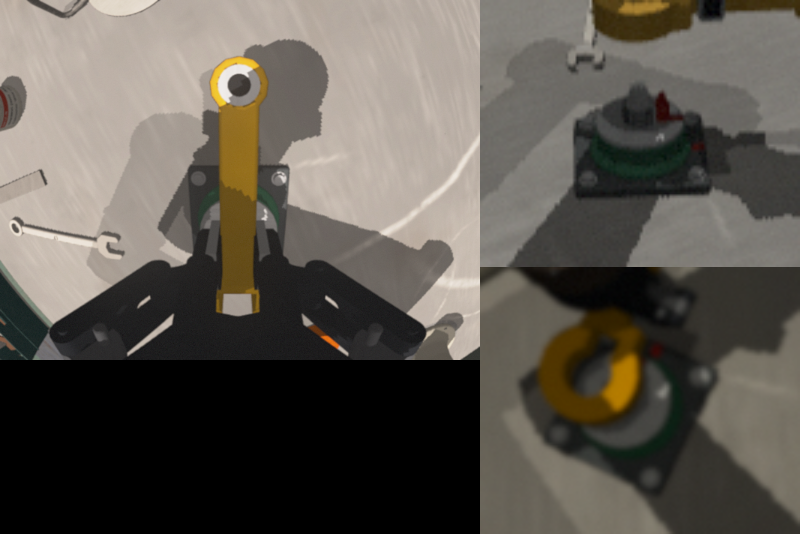

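The lever is held level over the stand and roughly aligned; the bore sits up and left in the top view only through parallax. I'll lower it to just above the tip and compare through the bore.

carry_out(
  series=[
    [[0,0,0,0,0,-0.5,-1],[0,0,0,0,0,-0.5,-1],[0,0,0,0,0,-0.3,-1],[0,0,0,0,0,0,-1],[0,0,0,0,0,0,-1],[0,0,0,0,0,0,-1]],
  ],
)

```text
time_s: 6.75
tool_pos: [0.5678, 0.1626, 0.1012]
ee_rot: [-3.055, 0.729, -0.003]
ft_force: [0.9, -0.5, -1.9]
width: 0.0162
finger_force: 78.7
```

```bash
python3 - <<'E'
from h import *
s=telemetry.read_state(); T=np.array(s["tool_pos"]); print(T.round(4),np.round(s["ee_rot"],3)); a=2*np.arctan2(s["ee_rot"][1],s["ee_rot"][0]); print("heading",np.degrees(a))
d=eyes.camera("wrist"); t=eyes.camera("top"); sc=eyes.camera("scene"); zb=T[2]-.0046; ph=-np.radians(26.9)
u=np.array([np.cos(a),np.sin(a)]); p=np.array([*(T[:2]-.0608*u),a]); print("pred bore",p.round(4),"zb",zb)
hv=cv2.cvtColor(d["frame"],cv2.COLOR_BGR2HSV); uv=project(d,place(p,np.array([[.145,0]]),zb+.026),True); print("boss pred",uv)
m=yellow(d["frame"],(0,0,640,430)); print("wrist fit",[np.round(v,4) for v in fit(d,m,p,zb,True)])
# top: overlay predicted bore/hub and stand outlines
im=cv2.resize(t["frame"][140:240,160:280],(720,600),interpolation=cv2.INTER_CUBIC); st=np.array([.513,.190,ph])
def dr(P,z,q,col): cv2.polylines(im,[((project(t,place(q,P,z))-[160,140]+.5)*6).round().astype(np.int32)],True,col,1)
for P in(circ(0,.036),circ(0,.018)): dr(P,zb+.026,p,(255,0,0))
dr(circ(0,.018),zb,p,(255,255,0))
dr(circ(0,.04),.045,st,(0,255,0)); dr(circ(0,.006),.081,st,(0,255,0)); dr(circ(.02,.004),.073,st,(0,0,255))
cv2.imwrite("pics/t5.png",im)
E
```

```text
[0.5678 0.1626 0.1012] [-3.055e+00  7.290e-01 -3.000e-03]
heading 333.16795050791154
pred bore [0.5135 0.19   5.8149] zb 0.09664267259408704
boss pred [[313.22956098 115.56565811]]
wrist fit [array([0.5134, 0.1896, 5.8063]), np.float64(0.5571)]
```

View pics/t5.png

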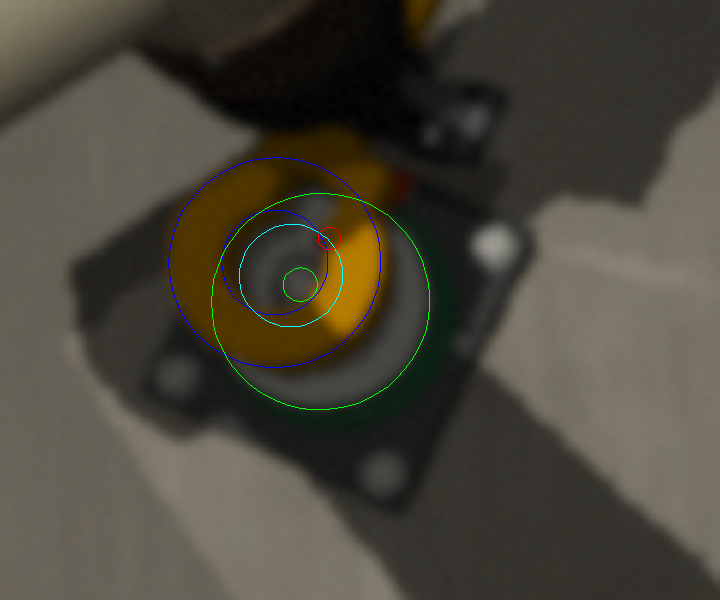

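The predicted hub outline (blue) lies on the real hub to within about 1–2 mm. The shaft tip (300,283) is inside the bore, and heading and seat agree. I'll lower gently with force checks.

carry_out(
  series=[
    [[0,0,0,0,0,-0.15,-1],[0,0,0,0,0,-0.15,-1],[0,0,0,0,0,-0.1,-1],[0,0,0,0,0,-0.1,-1],[0,0,0,0,0,-0.1,-1],[0,0,0,0,0,-0.1,-1],[0,0,0,0,0,0,-1]],
  ],
)

```text
time_s: 7.6
tool_pos: [0.5666, 0.1622, 0.0713]
ee_rot: [3.055, -0.729, -0.002]
ft_force: [0.0, -0.7, -3.2]
width: 0.0165
finger_force: 78.7
```

No contact force, and the underside is already below the key top. I'll continue.

carry_out(
  series=[
    [[0,0,0,0,0,-0.1,-1],[0,0,0,0,0,-0.1,-1],[0,0,0,0,0,-0.1,-1],[0,0,0,0,0,-0.08,-1],[0,0,0,0,0,-0.06,-1],[0,0,0,0,0,-0.03,-1],[0,0,0,0,0,0,-1]],
  ],
)

```text
time_s: 8.3
tool_pos: [0.5669, 0.1624, 0.0531]
ee_rot: [3.056, -0.729, -0.0]
ft_force: [0.2, -0.4, -3.1]
width: 0.0165
finger_force: 78.7
```

carry_out(
  series=[
    [[0,0,0,0,0,-0.03,-1],[0,0,0,0,0,-0.03,-1],[0,0,0,0,0,0,-1],[0,0,0,0,0,0,-1]],
  ],
)

```text
time_s: 8.7
tool_pos: [0.567, 0.1624, 0.0509]
ee_rot: [-3.056, 0.729, -0.0]
ft_force: [0.8, -0.9, -2.4]
width: 0.0163
finger_force: 78.7
```

carry_out(
  series=[
    [[0,0,0,0,0,-0.03,-1],[0,0,0,0,0,-0.03,-1],[0,0,0,0,0,0,-1],[0,0,0,0,0,0,-1]],
  ],
)

```text
time_s: 9.1
tool_pos: [0.5672, 0.1625, 0.0495]
ee_rot: [-3.056, 0.728, -0.001]
ft_force: [-2.2, -1.0, 4.9]
width: 0.0165
finger_force: 79.8
```

carry_out(
  series=[
    [[0,0,0,0,0,-0.02,-1],[0,0,0,0,0,0,-1],[0,0,0,0,0,0,-1]],
  ],
)

```text
time_s: 9.4
tool_pos: [0.5673, 0.1625, 0.0494]
ee_rot: [-3.056, 0.728, -0.002]
ft_force: [-3.5, -0.6, 9.5]
width: 0.0167
finger_force: 80.6
```

The lever is seated: height matches the shoulder to within 1 mm and the force is rising. I'll release, opening only to about 45 mm, then lift and check.

carry_out(
  series=[
    [[0,0,0,0,0,0,-0.5],[0,0,0,0,0,0,-0.2],[0,0,0,0,0,0,0.1],[0,0,0,0,0,0,0.1],[0,0,0,0,0,0,0.1],[0,0,0,0,0,0.3,0.1],[0,0,0,0,0,0.8,0.1],[0,0,0,0,0,0.9,0.1],[0,0,0,0,0,0.9,0.1]],
  ],
)

```text
time_s: 10.3
tool_pos: [0.567, 0.1623, 0.1658]
ee_rot: [3.056, -0.729, 0.001]
ft_force: [0.9, 0.9, 0.4]
width: 0.0465
finger_force: 0.0
```

carry_out(
  series=[
    [[0,0,0,-0.6,-0.6,0.7,0.1],[0,0,0,-0.6,-0.8,0.5,0.1],[0,0,0,-0.6,-0.8,0.3,0.1],[0,0,0,-0.6,-0.8,0,0.1],[0,0,0,0,0,0,0.1],[0,0,0,0,0,0,0.1]],
  ],
)

```text
time_s: 10.9
tool_pos: [0.4709, 0.0419, 0.2251]
ee_rot: [-3.054, 0.73, -0.004]
ft_force: [0.4, 0.3, -0.5]
width: 0.0469
finger_force: 0.0
```

```bash
python3 - <<'E'
from h import *
w=eyes.camera("wrist"); t=eyes.camera("top"); sc=eyes.camera("scene")
R=np.zeros((600,800,3),np.uint8); R[:300,:400]=cv2.resize(w["frame"],(400,300)); R[300:,:400]=cv2.resize(t["frame"],(400,300)); R[:,400:]=cv2.resize(sc["frame"][120:240,270:350],(400,600),interpolation=cv2.INTER_CUBIC); cv2.imwrite("pics/end.png",R)
p0=np.array([.513,.190,-.469])
for c,f in((w,True),(sc,False),(t,False)):
    uv=project(c,place(p0,np.array([[-.04,-.04],[.16,.04],[-.04,.04],[.16,-.04]]),.058),f); m=yellow(c["frame"],(*np.maximum(uv.min(0),0),*uv.max(0)))
    for zb in(.045,.050): print(zb,[np.round(v,4).tolist() for v in fit(c,m,p0,zb,f)])
print(telemetry.read_state()["ft_force"])
E
```

```text
0.045 [[0.5139, 0.1896, -0.4678], 0.186]
0.05 [[0.5147, 0.187, -0.4758], 0.2096]
0.045 [[0.5126, 0.1893, -0.4529], 0.2363]
0.05 [[0.5092, 0.1823, -0.4594], 0.2516]Traceback (most recent call last):
  File "<stdin>", line 6, in <module>
  File "h.py", line 42, in yellow
    n,L,st,_=cv2.connectedComponentsWithStats(m.astype(np.uint8)); return L==1+st[1:,4].argmax()
                                                                               ~~~~~~~~~~~~~~~^^
ValueError: attempt to get argmax of an empty sequence
```

View pics/end.png

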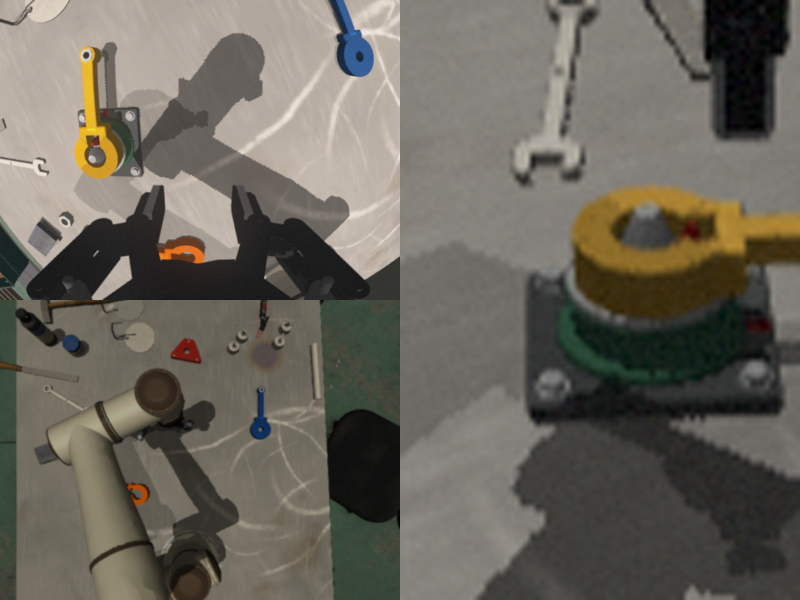

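The lever sits flat on the shoulder with the shaft through the bore and the red key in the keyway (wrist view hub 97,157). The fits prefer an underside height of 45 mm, the blue lever is where it was, and the gripper is clear. I'm handing in.

```bash
python3 -c "
from station import job
print(job.close_job())"
```

```text
the job is handed in; nothing more can be done
None
```

The yellow lever is on the shaft, keyed, flat and home on the shoulder and released; the blue lever was not touched, and the job was handed in after about 11 s of robot time.

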